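# Pin the latch of an insect rearing cage

## Robot

A 6-joint arm with a two-finger parallel gripper is mounted at the origin on the work surface. World frame = base frame: x ahead of the robot, y to its left, z up, the work surface at z = 0. Lengths are in mm, angles in degrees, forces in N, time in s.
With the tool pointing down it reaches from about 300 to 850 mm from the base axis. Payload 4.2 kg.
Tool frame: the origin (TCP) lies at the centre of the arm's flange, where the gripper is bolted on; the fingertips stand 191 mm ahead of it and the grasp point (between the pads) lies 172 mm ahead of it; y points along the fingers, x is the direction in which the jaws open and shut, and the axes are right-handed (so a half turn about y gives the same grasp; the last joint's range is limited). The gripper opens to 91 mm and grips with 3 to 60 N. Pads are 32 mm wide; open, the fingers measure 118 mm over their backs; the gripper's body (76 mm by 178 mm) begins 60 mm behind the grasp point.
Start: joints at [71.505, 18.312, 89.639, -0, 72.044, -1.146], TCP at [171.458, 548.84, 404.776] pointing down, gripper open.
Joint ranges: [-177.97, 177.97], [-48.28, 115.42], [12.27, 149.76], [-77.06, 257.06], [2.81, 150.46], [-146.56, 146.56]. Speed limits (degrees/s): [147.25, 147.25, 180, 180, 180, 180].

## Interface

Orientations are given as [roll, pitch, yaw] about the fixed x, y, z axes, in that order (R = Rz(yaw) Ry(pitch) Rx(roll)).
In Python, from workcell import env gives the robot as it stands.
- The arm moves only by the tool carry_out, never from a script. Its argument "increments" is a list of rows, each a list of 3 entries, a list of its own where there are three numbers: the turn, a rotation vector about the tool's x, y, z in rad, then the shift along the tool's x, y, z in mm, then the closure, from 0 (fully open) to 1 (shut). In form: [[[wx, wy, wz], [dx, dy, dz], claw], ...]. A call has 1 to 10 rows; each row is the pose to reach, as a shift and turn from the pose commanded when the call began, along the tool's axes at that moment; what a row does not reach only later rows make up. A row lasts 1/12 s, in which the tool goes at most 41.7 mm and 7.16 degrees, less where a joint would pass 70% of its speed; a pose out of reach is approached as far as the arm can. A call with a gripper value outside its range is refused whole. The fingers move at their own pace and stop on an object; "force" is the grip in N (left out, the last holds). Time passes only in rows, so rows that repeat a pose let the fingers close. It gives the time, the measured TCP pose, the force and the opening at its end, in the units of the state.
- env.state(): the state, without advancing time (a new reading comes with each control period).
- env.grab_frame(name): name is "side" or "top"; returns a dict with "frame" (400x640x3 uint8, blue, green, red), "z_map" (400x640 float32, mm along the optical axis (not along the pixel's ray), 0 where there is no reading), "camera_matrix" (3x3 intrinsics, pixels), "k1" (the pictures are not rectified: a ray, as slopes to the right and down, at radius r is drawn at 1 + k1 r^2 times it, then the intrinsics apply), "rvec" (rotation vector, rad) and "tvec" (3), from world to camera coordinates, as OpenCV has them. Camera axes: x right, y down, z forward; pixel columns grow to the right and rows downward; lengths in mm; the calibration is good to about 2 mm. A picture is of the moment at which its call begins.
- env.job_done(): hands the job in, once; it reports no verdict.
The state is a dict: "time_s": time; "qpos": joint angles; "qvel": joint speeds; "effort": joint torques, N m; "ee_pos": TCP position; "ee_rot": TCP orientation; "force": force on the tool from outside, world axes, zero at the start; "torque": the same for the moment, N m; "gripper_width": finger opening in mm.
Only numpy, scipy, OpenCV 4.12 (cv2) and the standard library are available. Lean on these libraries where they do the work, as an engineer would, in place of code of your own. Each camera call takes 0.05 s, during which the arm holds its last target. There are 200 camera calls.

## Task

Lock the insect rearing cage: swing the flat latch bar on its lid round until the hole in the bar lies over the hole in the cage rim. Then take the longer of the two pins standing in the wooden block and push it upright down through both holes until its head rests on the bar, and let go.

Things in the scene. Friction and masses are not known exactly. Their poses are not given: they have to be found in the camera images.
- latch (a joint): angle of the flat steel latch bar about its upright pivot on the lid: 0 = its hole exactly over the rim hole, + = counter-clockwise from above; starts at 0.6 to 1.3, stops at -0.6 and 1.5. Bar 44 mm wide, 6 thick, upper face 8 mm above the rim, free end 150 mm from the pivot; its hole is 26 mm wide, 70 mm from the pivot. Light friction (about 1.5 N at the knob); stays where left.
- latch_knob (a point): centre (half-way up) of the black round knob standing upright on the bar near its free end: 24 mm in diameter, 35 mm tall, 130 mm from the pivot, 60 mm beyond the bar's hole. It does not spin on the bar. Its -y axis points along the bar from the pivot to the free end.
- frame_hole (a point): centre of the mouth of the upright hole (26 mm wide, 65 mm deep) in the aluminium cage rim, in the rim's top face 100 mm above the table. Axes are the cage's: z up, the latch pivot 70 mm along +y from here; at latch angle 0 the bar points along -y. The cage, 220 (x) by 240 (y) by 100 mm tall, cannot move; the hole is 23 mm in from its -y side, 70 mm from its -x side.
- long_pin_mid (a point): centre (half-way up) of the longer pin, z towards its head. Steel shank 12 mm thick, 60 long; black round head 36 mm wide, 36 tall, its middle 30 mm above this point, the foot 48 below. About 90 g. Stands loose in a 25 mm deep socket of a fixed wooden block (70 x 160, 35 mm tall); the shorter pin (same head, 28 mm lower) stands in its other socket 80 mm away, either way round.
There are look-alikes about, which are no part of the job. Leave any purple look-alike of the part that bears long_pin_mid alone.

How it is judged (in metres and radians):
On the way:
1. the latch bar is turned until its hole lies over the rim hole (within 0.2 rad) (value of joint latch between -0.2 and 0.2 rad), for 0.2 s.
At the end, for the whole second after the job is handed in: The latch bar is within 0.2 rad of its lined-up angle and the long pin stands through both holes: its centre within 13 mm sideways of the rim hole's axis, its head within 10 mm of resting on the bar, its axis within 0.2 rad of upright (all of step 1 and horizontal distance between long_pin_mid and frame_hole below 0.013 m and z of long_pin_mid in the frame of frame_hole below 0.006 m and angle between long_pin_mid's own z axis and vertical below 0.2 rad); the robot touches nothing.
It also fails if it takes over 56 s, if anything falls off the work surface, if the arm or the gripper's body presses on something with over 40 N, if the wrist force passes 120 N, or if a joint passes its speed limit or range.

## Working session

There is one attempt and no reset: what is moved stays moved. The work goes in short steps, Python scripts to look and compute and a tool call to move; the robot and the scene stay as the last step left them, time stands still between calls to the robot, and variables do not carry over. Pictures are saved under pics/ and viewed, about 8 in all and at most 12, crops included, and the job is handed in when it is done.

Besides the shell and the picture viewer there is one more tool, called as a command line: name --argument value ..., lists and objects as JSON in quotes. carry_out: Moves the arm, as the interface text tells. Its arguments: {"type":"object","properties":{"increments":{"type":"array","items":{"type":"array"}},"force":{"type":"number"}},"required":["increments"]}

```bash
ls; mkdir -p pics; cat > h.py <<'E'
import numpy as np, cv2
from workcell import env
def grab(n):
    f=env.grab_frame(n); f['R']=cv2.Rodrigues(np.array(f['rvec'],float))[0]; f['t']=np.array(f['tvec'],float).ravel(); f['K']=np.array(f['camera_matrix'],float); return f
def ray(f,u,v):
    d=np.array([f['k1'],0,0,0,0],float)
    p=cv2.undistortPoints(np.array([[[u,v]]],float),f['K'],d)[0,0]
    return -f['R'].T@f['t'], f['R'].T@np.array([p[0],p[1],1.])
def onz(f,u,v,z):
    c,d=ray(f,u,v); return c+d*(z-c[2])/d[2]
def bydepth(f,u,v):
    c,d=ray(f,u,v); return c+d*float(f['z_map'][int(v),int(u)])
def proj(f,P):
    return cv2.projectPoints(np.array(P,float).reshape(-1,1,3),f['R'],f['t'],f['K'],np.array([f['k1'],0,0,0,0],float))[0][:,0]
def tri(f,a,g,b):
    c1,d1=ray(f,*a);c2,d2=ray(g,*b)
    s=np.linalg.lstsq(np.c_[d1,-d2],c2-c1,rcond=None)[0]
    p,q=c1+d1*s[0],c2+d2*s[1]; return (p+q)/2,np.linalg.norm(p-q)
E
python3 - <<'E'
from h import *
for n in('side','top'):
    f=grab(n); cv2.imwrite(f'pics/{n}0.png',f['frame']); print(n,-f['R'].T@f['t'],f['R'][2],f['K'][0,0],f['k1'])
print(env.state())
E
```

```text
pics
side [ 507.1636507  -854.30809632  781.20882046] [ 0.02476011  0.72595736 -0.68729386] 401.1041672714284 -0.0838893251196781
top [ 487.13916921 -128.80539653 1088.70659824] [ 0.03647642 -0.01631355 -0.99920135] 444.79197502737594 -0.025855517695545387
{'time_s': 0.1, 'qpos': array([ 7.15037881e+01,  1.83483721e+01,  8.96997838e+01, -2.07152554e-03,
        7.20434143e+01, -1.14662907e+00]), 'qvel': array([ 0.0497929 , -0.08245138, -0.0955022 , -0.06266168,  0.01097828,
        0.05266156]), 'effort': array([ 4.42864839e-04, -4.13336205e+01, -2.32507360e+01,  7.29461946e-02,
        4.21009830e-02, -4.81296581e-05]), 'ee_pos': array([171.42985357, 548.69664981, 403.99766467]), 'ee_rot': array([-90.00013678,   0.09159138,  72.6510573 ]), 'force': array([ 0.78031343, -0.23621341, -0.70229526]), 'torque': array([-0.01892284, -0.01660799,  0.01631886]), 'gripper_width': 91.27221462237951}
```

View pics/top0.png

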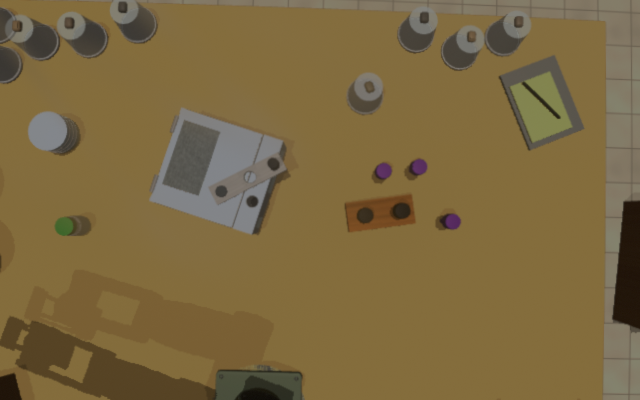

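View pics/side0.png

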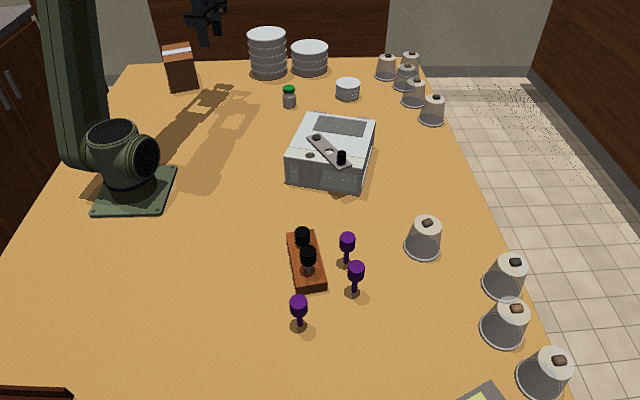

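The top view shows the cage at (220,170) with bar pivot (221,191), knob (274,163) and rim hole (252,201). The block's black pins are at (365,215) and (401,211), and the purple look-alikes are at (384,171), (418,167) and (452,221). In the side view the black heads are at (302,236) and (308,257), and the knob is at (341,157). The nearer pin (top 401,211) looks like the longer one, so I'll measure both.

```bash
python3 - <<'E'
from h import *
t=grab('top');s=grab('side')
def blobs(f,roi,name,th=60):
    x0,y0,x1,y1=roi; g=f['frame'][y0:y1,x0:x1].max(2)
    n,l,st,c=cv2.connectedComponentsWithStats((g<th).astype(np.uint8))
    for i in range(1,n):
        if st[i,4]>15:
            u,v=c[i]+[x0,y0]; m=l==i; z=f['z_map'][y0:y1,x0:x1][m]
            P=bydepth(f,u,v); print(name,np.round([u,v],1),st[i],'P',P.round(1),'zmin',z.min())
blobs(t,(340,190,420,235),'T pins');blobs(t,(200,140,300,215),'T latch')
blobs(s,(280,220,330,285),'S pins');blobs(s,(300,125,355,172),'S latch')
def p(n,f,u,v): print(n,bydepth(f,u,v).round(1))
p('bar',t,235,184);p('rim',t,245,222);p('lid',t,222,215);p('block',t,383,213);p('table',t,330,300)
print('block edge etc',[onz(t,u,v,35).round() for u,v in((346,206),(413,195),(416,222),(349,231))])
print('cage corners',[onz(t,u,v,100).round() for u,v in((181,109),(286,146),(252,233),(151,200))])
a=cv2.resize(t['frame'][120:240,140:430],None,fx=2.7,fy=2.7,interpolation=3)
b=cv2.resize(s['frame'][105:285,270:400],None,fx=3,fy=3,interpolation=3)
cv2.imwrite('pics/c1.png',a); cv2.imwrite('pics/c2.png',b)
E
```

```text
T pins [400.9 210.3] [ 53  13  17  16 215] P [ 498.3 -313.9  104.6] zmin 0.0
T pins [364.7 215.1] [ 18  19  15  14 164] P [ 485.4 -236.3   80.6] zmin 0.0
T latch [273.2 163.9] [68 19 11 11 83] P [588.3 -31.9 145.5] zmin 0.0
T latch [264.3 204. ] [60 53  9 22 64] P [504.   -5.7  60.5] zmin 1003.5063
T latch [252.  201.1] [48 57  9  9 68] P [510.3  25.4  42. ] zmin 0.0
S pins [305.5 249.3] [ 15   6  21  52 650] P [ 494.6 -316.8  107.4] zmin 0.0
S latch [315.8 137.5] [12 10  8  6 33] P [528.5  80.2 112.9] zmin 0.0
S latch [332.6 161.3] [12 19 40 27 49] P [570.1 -23.9 108.5] zmin 1041.78
S latch [341.  157.7] [ 37  26   9  15 123] P [590.3 -41.5 134.2] zmin 0.0
bar [545.2  54.1 110.1]
rim [462.2  30.9  99.1]
lid [476.2  82.2 100.3]
block [ 491.5 -284.9   33. ]
table [ 275.9 -166.    -1.9]
block edge etc [array([ 505., -196.,   35.]), array([ 536., -355.,   35.]), array([ 472., -364.,   35.]), array([ 447., -205.,   35.])]
cage corners [array([710., 183., 100.]), array([634., -54., 100.]), array([438.,  14., 100.]), array([505., 241., 100.])]
```

View pics/c1.png

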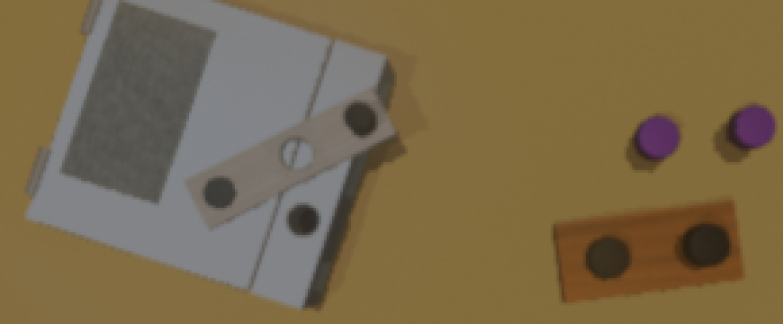

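View pics/c2.png

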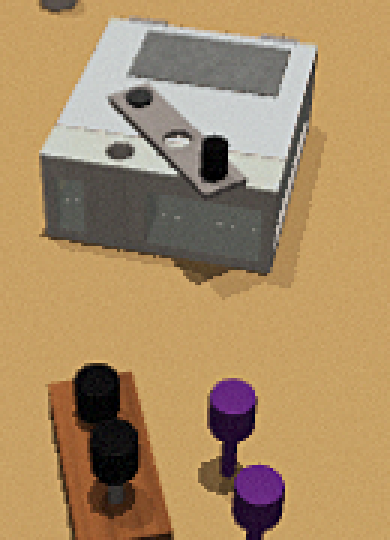

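Long pin is the head at top (401,210): its top is at z≈105, against ≈80 for the one at (365,215), and steel shank shows under it in the side view. It's black, so not a purple look-alike. Crop 1 shows the hole (302,219), the knob (361,118) and the pins (608,257)/(706,245). Next I'll work out the geometry.

```bash
cat >> h.py <<'E'
from scipy.spatial.transform import Rotation as Ro
def plan(P,yaw,name=''):
    """P = wanted grasp point (world mm), yaw of tool x (deg); modulo half turn"""
    s=env.state(); R=Ro.from_euler('xyz',s['ee_rot'],degrees=True); m=R.as_matrix()
    cur=np.degrees(np.arctan2(m[1,0],m[0,0])); d=(yaw-cur+90)%180-90
    g=np.array(s['ee_pos'])+m[:,1]*172
    Rt=Ro.from_euler('xyz',[-90,0,cur+d],degrees=True)
    tcp=np.array(P)-Rt.as_matrix()[:,1]*172
    print(name,'yaw',round(cur,1),'->',round(cur+d,1),'turn',(R.inv()*Rt).as_rotvec().round(4),'shift',(m.T@(tcp-s['ee_pos'])).round(1),'grasp now',g.round(1),'q6',s['qpos'][5].round(1),'F',s['force'].round(1),'w',round(s['gripper_width'],1),'t',round(s['time_s'],2))
E
python3 - <<'E'
from h import *
t=grab('top');s=grab('side')
H=onz(t,252,201.1,100)[:2];V=onz(t,221,191,108)[:2]  # rough
h2=onz(s,310,155,100)
print('hole',H,'side',h2)
V=onz(t,140+219/2.7,120+192/2.7,112)[:2];K=onz(t,273.4,163.6,143)[:2];B=onz(t,140+297/2.7,120+153/2.7,108)[:2]
print('pivot',V,np.linalg.norm(V-H),'knob',K,np.linalg.norm(K-V),'barhole',B,np.linalg.norm(B-V))
print('tri knob top',tri(t,(273.4,163.6),s,(270+214/3,105+139/3)),'tri pin top',tri(t,(401.2,210),s,(270+114/3,105+428/3)),'tri hole',tri(t,(252,201.1),s,(270+120/3,105+150/3)))
print('pin top z106',onz(t,401.2,210,106),onz(t,400.9,210.3,106))
a0=np.degrees(np.arctan2(*(H-V)[::-1]));a1=np.degrees(np.arctan2(*(K-V)[::-1]));print('dir hole',a0,'dir knob',a1,'latch',np.radians(a1-a0))
b=np.array([498.3,-313.9])-[485.4,-236.3];print('block dir',np.degrees(np.arctan2(b[1],b[0])))
plan([K[0],K[1],190],a1+90,'knob hover');plan([K[0],K[1],131],a1+90,'knob')
E
```

```text
hole [508.95109685  16.95564071] side [510.63634067  16.69771612 100.        ]
pivot [528.5381418   83.60136599] 69.46441555327223 knob [589.23859497 -32.01920527] 130.58583963474337 barhole [562.51161848  22.10499655] 70.256676351827
tri knob top (array([590.11111658, -32.52163345, 147.77197061]), np.float64(2.7599940256692763)) tri pin top (array([ 499.54454908, -313.80351685,  108.92073172]), np.float64(1.0975656559570153)) tri hole (array([509.79763942,  17.01193056,  99.72401442]), np.float64(1.6806921056289548))
pin top z106 [ 499.03121822 -314.36671987  106.        ] [ 498.34680742 -313.71460346  106.        ]
dir hole -106.37795644564657 dir knob -62.3006618953842 latch 0.7692939152734316
block dir -80.56162586979109
knob hover yaw 72.7 -> 27.7 turn [ 2.000e-04  7.846e-01 -5.000e-04] shift [-429.8   42.7 -572. ] grasp now [171.4 548.7 232.5] q6 -1.1 F [ 0.3 -0.1 -0.6] w 91.1 t 0.3
knob yaw 72.7 -> 27.7 turn [ 2.000e-04  7.846e-01 -5.000e-04] shift [-429.8  101.7 -572. ] grasp now [171.4 548.7 232.5] q6 -1.1 F [ 0.3 -0.1 -0.6] w 91.1 t 0.3
```

carry_out --increments '[[[0,0.785,0],[-430,42,-572],0.2],[[0,0.785,0],[-430,42,-572],0.2],[[0,0.785,0],[-430,42,-572],0.2],[[0,0.785,0],[-430,42,-572],0.2],[[0,0.785,0],[-430,42,-572],0.2],[[0,0.785,0],[-430,42,-572],0.2],[[0,0.785,0],[-430,42,-572],0.2],[[0,0.785,0],[-430,42,-572],0.2],[[0,0.785,0],[-430,42,-572],0.2],[[0,0.785,0],[-430,42,-572],0.2]]'

```text
time_s: 1.13
ee_pos: [415.0, 209.3, 380.5]
ee_rot: [-90.0, -0.0, 27.7]
force: [1.0, 0.6, -1.1]
gripper_width: 72.8
```

```bash
python3 -c "
from h import *
plan([589.5,-32.2,190],27.7)"
```

```text
yaw 27.7 -> 27.7 turn [-0.0001 -0.0003  0.0008] shift [  42.4   18.5 -294.9] grasp now [415.1 209.3 208.5] q6 -2.3 F [ 1.   0.6 -1.1] w 72.8 t 1.13
```

carry_out --increments '[[[0,0,0],[42,18,-295],0.3],[[0,0,0],[42,18,-295],0.3],[[0,0,0],[42,18,-295],0.3],[[0,0,0],[42,18,-295],0.3],[[0,0,0],[42,18,-295],0.3],[[0,0,0],[42,18,-295],0.3],[[0,0,0],[42,18,-295],0.3],[[0,0,0],[42,18,-295],0.3],[[0,0,0],[42,18,-295],0.3],[[0,0,0],[42,18,-295],0.3]]'

```text
time_s: 1.97
ee_pos: [588.2, -30.6, 361.8]
ee_rot: [-89.9, 0.1, 27.6]
force: [0.4, -0.4, -0.1]
gripper_width: 64.0
```

```bash
python3 -c "
from h import *
plan([589.5,-32.2,132],27.7)
s=grab('side');cv2.imwrite('pics/d1.png',cv2.resize(s['frame'][60:220,230:430],None,fx=3,fy=3))"
```

```text
yaw 27.6 -> 27.7 turn [-0.0015 -0.0015 -0.001 ] shift [ 0.4 57.8 -2.1] grasp now [588.  -30.5 189.8] q6 -31.7 F [ 0.4 -0.4 -0.1] w 64.0 t 1.97
```

carry_out --increments '[[[0,0,0],[0,30,-1],0.3],[[0,0,0],[0,58,-1],0.3],[[0,0,0],[0,58,-1],0.3],[[0,0,0],[0,58,-1],0.3],[[0,0,0],[0,58,-1],0.75],[[0,0,0],[0,58,-1],0.8],[[0,0,0],[0,58,-1],0.8],[[0,0,0],[0,58,-1],0.8],[[0,0,0],[0,58,-1],0.8],[[0,0,0],[0,58,-1],0.8]]' --force 10

```text
time_s: 2.85
ee_pos: [589.1, -31.5, 304.8]
ee_rot: [-90.0, -0.1, 27.7]
force: [1.0, 1.1, 0.9]
gripper_width: 26.8
```

```bash
python3 - <<'E'
from h import *
V=np.array([528.54,83.6])
s=env.state(); 
for k in (0,.33,.67,1):
    a=np.radians(-62.3-k*44.1); P=V+130*np.array([np.cos(a),np.sin(a)]); plan([P[0],P[1],131],np.degrees(a)+90,k)
E
```

```text
0 yaw 27.7 -> 27.7 turn [ 0.0006 -0.0006  0.0012] shift [-0.1  1.8  0.1] grasp now [589.3 -31.5 132.8] q6 -31.9 F [1.  1.1 0.9] w 26.8 t 2.85
0.33 yaw 27.7 -> 13.1 turn [0.0004 0.2534 0.0013] shift [-32.8   1.8   4.3] grasp now [589.3 -31.5 132.8] q6 -31.9 F [1.  1.1 0.9] w 26.8 t 2.85
0.67 yaw 27.7 -> -1.8 turn [3.000e-04 5.151e-01 1.300e-03] shift [-64.2   1.8  17. ] grasp now [589.3 -31.5 132.8] q6 -31.9 F [1.  1.1 0.9] w 26.8 t 2.85
1 yaw 27.7 -> -16.4 turn [1.000e-04 7.691e-01 1.400e-03] shift [-90.6   1.7  36.7] grasp now [589.3 -31.5 132.8] q6 -31.9 F [1.  1.1 0.9] w 26.8 t 2.85
```

carry_out --increments '[[[0,0.077,0],[-10,0,0.4],0.8],[[0,0.154,0],[-20,0,1.5],0.8],[[0,0.231,0],[-29.8,0,3.5],0.8],[[0,0.308,0],[-39.4,0,6],0.8],[[0,0.385,0],[-48.8,0,9.5],0.8],[[0,0.462,0],[-58,0,13.6],0.8],[[0,0.538,0],[-66.6,0,18.4],0.8],[[0,0.615,0],[-75,0,23.8],0.8],[[0,0.692,0],[-83,0,30],0.8],[[0,0.769,0],[-90.4,0,36.6],0.8]]'

```text
time_s: 3.68
ee_pos: [492.0, -41.3, 304.8]
ee_rot: [-90.0, -0.2, -16.6]
force: [1.7, -0.2, -0.3]
gripper_width: 23.7
```

carry_out --increments '[[[0,0,0],[0,0,0],0.8],[[0,0,0],[0,0,0],0.8],[[0,0,0],[0,0,0],0.8]]'

```text
time_s: 3.93
ee_pos: [492.2, -41.3, 304.7]
ee_rot: [-90.0, -0.0, -16.3]
force: [-2.3, -1.1, 3.7]
gripper_width: 23.6
```

```bash
python3 - <<'E'
from h import *
V=np.array([528.54,83.6])
a=np.radians(-106.4); P=V+130*np.array([np.cos(a),np.sin(a)]); print(P);plan([P[0],P[1],131],np.degrees(a)+90)
E
```

```text
[491.83561061 -41.11081669]
 yaw -16.3 -> -16.4 turn [0.0003 0.002  0.0005] shift [-0.4  1.7  0.1] grasp now [492.3 -41.3 132.7] q6 10.2 F [-2.3 -1.1  3.7] w 23.6 t 3.93
```

carry_out --increments '[[[0,0,0],[0,0,0],0.5],[[0,0,0],[0,0,0],0.4],[[0,0,0],[0,0,0],0.4],[[0,0,0],[0,0,0],0.4],[[0,0,0],[0,-30,0],0.4],[[0,0,0],[0,-65,0],0.4],[[0,0,0],[0,-65,0],0.4],[[0,0,0],[0,-65,0],0.4]]'

```text
time_s: 4.6
ee_pos: [492.4, -41.1, 371.0]
ee_rot: [-89.9, -0.2, -16.4]
force: [-0.6, -0.4, -0.7]
gripper_width: 54.6
```

```bash
python3 - <<'E'
from h import *
t=grab('top'); cv2.imwrite('pics/t2.png',cv2.resize(t['frame'][120:260,140:440],None,fx=2.6,fy=2.6,interpolation=3))
plan([498.8,-314,190],9.4)
E
```

```text
yaw -16.4 -> 9.4 turn [-1.000e-04 -4.499e-01  8.000e-04] shift [  83.6    7.5 -259.9] grasp now [492.  -41.  197.5] q6 10.3 F [-0.2  0.8  0.5] w 54.6 t 4.65
```

View pics/t2.png

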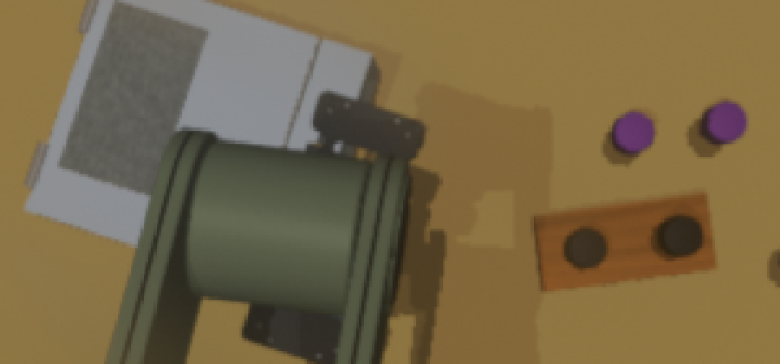

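The arm hides the latch, and the pins at (585,247) and (680,236) are unmoved. I'll go to the pin and check the latch from there.

carry_out --increments '[[[0,-0.45,0],[84,7,-260],0.2],[[0,-0.45,0],[84,7,-260],0.2],[[0,-0.45,0],[84,7,-260],0.2],[[0,-0.45,0],[84,7,-260],0.2],[[0,-0.45,0],[84,7,-260],0.2],[[0,-0.45,0],[84,7,-260],0.2],[[0,-0.45,0],[84,7,-260],0.2],[[0,-0.45,0],[84,7,-260],0.2],[[0,-0.45,0],[84,7,-260],0.2],[[0,-0.45,0],[84,7,-260],0.2]]'

```text
time_s: 5.48
ee_pos: [498.8, -313.8, 360.6]
ee_rot: [-89.8, 0.1, 9.4]
force: [1.5, 0.5, -0.3]
gripper_width: 72.7
```

```bash
python3 - <<'E'
from h import *
t=grab('top');s=grab('side'); 
a=cv2.resize(t['frame'][120:250,140:330],None,fx=2.5,fy=2.5,interpolation=3);b=cv2.resize(s['frame'][100:290,270:400],None,fx=2.5,fy=2.5,interpolation=3)
im=np.zeros((475,a.shape[1]+b.shape[1],3),np.uint8);im[:a.shape[0],:a.shape[1]]=a;im[:,a.shape[1]:]=b;cv2.imwrite('pics/l3.png',im)
plan([498.8,-314,92],9.4)
E
```

```text
yaw 9.5 -> 9.4 turn [-0.0017  0.0013 -0.0012] shift [-0.3 97.6 -1.2] grasp now [ 498.8 -312.7  189.6] q6 -42.7 F [-0.2  0.4 -0.5] w 73.2 t 5.58
```

View pics/l3.png

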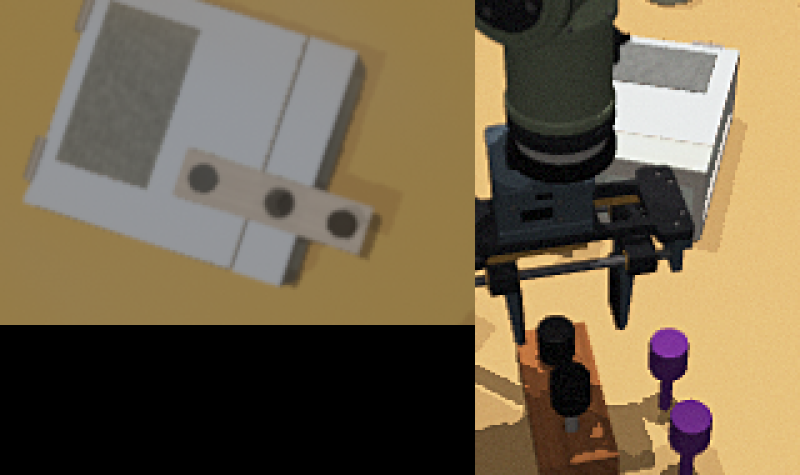

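The bar hole shows dark at (278,203), over the rim hole, with the pivot at (204,177) and the knob at (342,224), so the latch is lined up. In the side view the open fingers straddle the long pin's head at (570,388), so I'll descend and grip high on the head.

carry_out --increments '[[[0,0,0],[0,35,-1],0.2],[[0,0,0],[0,70,-1],0.2],[[0,0,0],[0,94,-1],0.2],[[0,0,0],[0,94,-1],0.2],[[0,0,0],[0,94,-1],0.2],[[0,0,0],[0,94,-1],0.65],[[0,0,0],[0,94,-1],0.7],[[0,0,0],[0,94,-1],0.75],[[0,0,0],[0,94,-1],0.75],[[0,0,0],[0,94,-1],0.75]]' --force 30

```text
time_s: 6.42
ee_pos: [499.4, -315.3, 269.3]
ee_rot: [-90.1, -0.1, 9.4]
force: [-0.4, -0.1, -0.3]
gripper_width: 42.3
```

carry_out --increments '[[[0,0,0],[0,0,0],0.75],[[0,0,0],[0,0,0],0.75],[[0,0,0],[0,0,0],0.75]]'

```text
time_s: 6.67
ee_pos: [499.3, -315.3, 268.8]
ee_rot: [-90.0, -0.0, 9.4]
force: [-0.9, 0.1, 3.7]
gripper_width: 35.5
```

```bash
python3 -c "
from h import *
plan([498.8,-314,230],9.4)"
```

```text
yaw 9.4 -> 9.4 turn [ 0.0005 -0.0001  0.0005] shift [  -0.2 -133.2    1.3] grasp now [ 499.4 -315.4   96.8] q6 -42.8 F [-0.9  0.1  3.7] w 35.5 t 6.67
```

carry_out --increments '[[[0,0,0],[0,-10,0],0.75],[[0,0,0],[0,-20,0],0.75],[[0,0,0],[0,-30,0],0.75],[[0,0,0],[0,-55,0],0.75],[[0,0,0],[0,-80,0],0.75],[[0,0,0],[0,-105,0],0.75],[[0,0,0],[0,-130,0],0.75],[[0,0,0],[0,-155,0],0.75],[[0,0,0],[0,-155,0],0.75],[[0,0,0],[0,-155,0],0.75]]'

```text
time_s: 7.5
ee_pos: [499.2, -315.1, 425.3]
ee_rot: [-90.2, -0.2, 9.4]
force: [0.1, -0.2, -1.1]
gripper_width: 35.5
```

```bash
python3 - <<'E'
from h import *
t=grab('top');s=grab('side')
# head blob/shank in side view
cv2.imwrite('pics/p4.png',cv2.resize(s['frame'][60:290,230:430],None,fx=2.5,fy=2.5,interpolation=3))
# bar hole now
g=t['frame'].max(2); x0,y0,x1,y1=205,170,300,225
n,l,st,c=cv2.connectedComponentsWithStats((g[y0:y1,x0:x1]<60).astype(np.uint8))
for i in range(1,n):
    if st[i,4]>15: u,v=c[i]+[x0,y0]; print(np.round([u,v],1),st[i],'z108',onz(t,u,v,108).round(1),'z143',onz(t,u,v,143).round(1))
plan([509.3,17,250],-16.4)
E
```

```text
[253.1 201.3] [46 28  5  8 32] z108 [508.4  13.3 108. ] z143 [507.6   8.2 143. ]
[276.6 209.2] [67 35 10  9 64] z108 [492.5 -38.9 108. ] z143 [492.4 -42.1 143. ]
 yaw 9.4 -> -16.4 turn [-0.0011  0.4502 -0.0018] shift [ 64.4   0.7 325.8] grasp now [ 498.6 -314.7  250.4] q6 -42.8 F [ 0.4  0.4 -1.1] w 35.3 t 7.6
```

View pics/p4.png

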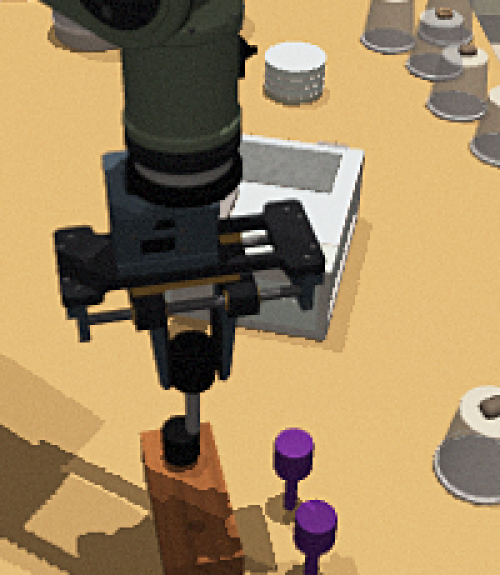

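The pin hangs upright in the gripper (head at (192,360), shank below it) and the short pin is still in the block. The knob measures (492,-42), as planned. I'm carrying the pin over.

carry_out --increments '[[[0,0.05,0],[6,0,33],0.75],[[0,0.1,0],[13,0,65],0.75],[[0,0.15,0],[19,0,98],0.75],[[0,0.2,0],[26,0,130],0.75],[[0,0.25,0],[32,0,163],0.75],[[0,0.3,0],[39,0,195],0.75],[[0,0.35,0],[45,0,228],0.75],[[0,0.4,0],[52,0,260],0.75],[[0,0.45,0],[58,0,293],0.75],[[0,0.45,0],[64,0,325],0.75]]'

```text
time_s: 8.43
ee_pos: [508.8, 17.5, 421.6]
ee_rot: [-90.0, 0.2, -16.5]
force: [-0.1, -1.2, -1.2]
gripper_width: 35.4
```

carry_out --increments '[[[0,0,0],[0,0,0],0.75],[[0,0,0],[0,0,0],0.75],[[0,0,0],[0,0,0],0.75],[[0,0,0],[0,0,0],0.75]]'

```text
time_s: 8.77
ee_pos: [509.3, 15.0, 422.6]
ee_rot: [-90.1, 0.1, -16.4]
force: [-0.5, 0.3, -0.7]
gripper_width: 35.7
```

```bash
python3 - <<'E'
from h import *
plan([509.3,16.3,200],-16.4)
s=grab('side')
# shank of held pin: save crop; predicted foot and hole positions
print(proj(s,[[509.3,16.3,250-38.8-48],[509.3,16.3,108],[509.3,16.3,250-38.8+12]]).round(1))
cv2.imwrite('pics/q5.png',cv2.resize(s['frame'][90:190,260:380],None,fx=5,fy=5,interpolation=3))
E
```

```text
yaw -16.4 -> -16.4 turn [ 0.0009 -0.0008 -0.0014] shift [-0.3 50.6  1.3] grasp now [509.1  14.9 250.6] q6 16.8 F [-0.5  0.3 -0.7] w 35.7 t 8.77
[[309.  136.2]
 [309.5 152.8]
 [308.5 116.8]]
```

View pics/q5.png

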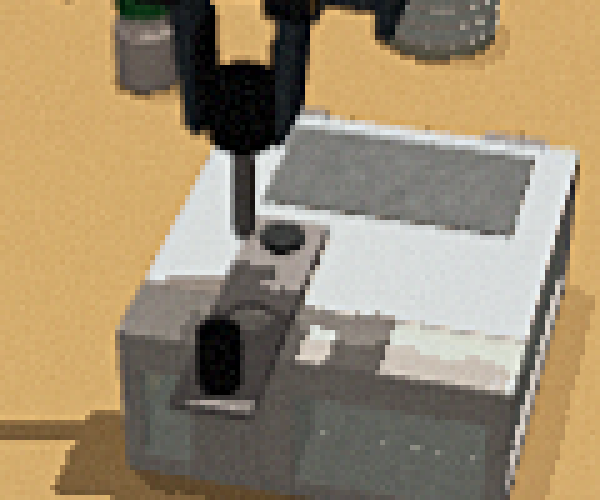

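The pin's foot is at crop (242,235), pixel (308.4,137), against a predicted (309,136.2). The hole's rim shows at (255,312) behind the knob, so the pin is aligned. I'll lower it in stages.

carry_out --increments '[[[0,0,0],[0,15,1],0.75],[[0,0,0],[0,30,1],0.75],[[0,0,0],[0,45,1],0.75],[[0,0,0],[0,50,1],0.75],[[0,0,0],[0,55,1],0.75],[[0,0,0],[0,60,1],0.75],[[0,0,0],[0,65,1],0.75],[[0,0,0],[0,70,1],0.75],[[0,0,0],[0,75,1],0.75],[[0,0,0],[0,75,1],0.75]]'

```text
time_s: 9.65
ee_pos: [509.4, 16.9, 347.5]
ee_rot: [-90.0, 0.1, -16.4]
force: [-0.7, -0.0, -1.1]
gripper_width: 35.3
```

```bash
python3 -c "
from h import *
plan([509.3,16.3,136],-16.4)"
```

```text
yaw -16.4 -> -16.4 turn [ 0.0004  0.0003 -0.0015] shift [ 0.1 39.5 -0.6] grasp now [509.1  16.9 175.5] q6 17.0 F [-0.7 -0.  -1.1] w 35.3 t 9.65
```

carry_out --increments '[[[0,0,0],[0,6,0],0.75],[[0,0,0],[0,12,0],0.75],[[0,0,0],[0,18,0],0.75],[[0,0,0],[0,24,0],0.75],[[0,0,0],[0,30,0],0.75],[[0,0,0],[0,34,0],0.75],[[0,0,0],[0,37,0],0.75],[[0,0,0],[0,39,0],0.75],[[0,0,0],[0,39,0],0.75],[[0,0,0],[0,39,0],0.75]]'

```text
time_s: 10.48
ee_pos: [509.7, 16.8, 309.4]
ee_rot: [-90.0, -0.0, -16.4]
force: [-0.7, 0.0, -0.9]
gripper_width: 35.3
```

```bash
python3 -c "
from h import *
plan([509.3,16.3,136],-16.4)"
```

```text
yaw -16.4 -> -16.4 turn [-0.0001  0.0002  0.0002] shift [-0.3  1.4 -0.6] grasp now [509.8  16.9 137.4] q6 17.0 F [-0.7  0.  -0.9] w 35.3 t 10.48
```

Two millimetres more, then release and lift straight up.

carry_out --increments '[[[0,0,0],[0,2,0],0.75],[[0,0,0],[0,2,0],0.6],[[0,0,0],[0,2,0],0.4],[[0,0,0],[0,2,0],0.3],[[0,0,0],[0,2,0],0.3],[[0,0,0],[0,2,0],0.3],[[0,0,0],[0,2,0],0.3],[[0,0,0],[0,-20,0],0.3],[[0,0,0],[0,-50,0],0.3],[[0,0,0],[0,-80,0],0.3]]'

```text
time_s: 11.32
ee_pos: [509.4, 16.8, 389.7]
ee_rot: [-90.0, 0.1, -16.4]
force: [0.7, 0.2, -0.5]
gripper_width: 63.8
```

carry_out --increments '[[[0,0,0],[0,-40,-40],0.3],[[0,0,0],[0,-80,-80],0.3],[[0,0,0],[0,-80,-120],0.3],[[0,0,0],[0,-80,-160],0.3],[[0,0,0],[0,-80,-200],0.3],[[0,0,0],[0,-80,-240],0.3],[[0,0,0],[0,-80,-280],0.3],[[0,0,0],[0,-80,-280],0.3],[[0,0,0],[0,-80,-280],0.3],[[0,0,0],[0,-80,-280],0.3]]'

```text
time_s: 12.15
ee_pos: [430.4, -252.3, 469.2]
ee_rot: [-89.9, 0.0, -16.5]
force: [0.3, -0.4, -0.1]
gripper_width: 64.0
```

```bash
python3 - <<'E'
from h import *
t=grab('top');s=grab('side')
a=cv2.resize(t['frame'][130:250,140:320],None,fx=2.2,fy=2.2,interpolation=3);b=cv2.resize(s['frame'][80:215,260:390],None,fx=3,fy=3,interpolation=3)
im=np.zeros((405,a.shape[1]+b.shape[1],3),np.uint8);im[:a.shape[0],:a.shape[1]]=a;im[:,a.shape[1]:]=b;cv2.imwrite('pics/f6.png',im)
x0,y0,x1,y1=205,170,300,225
n,l,st,c=cv2.connectedComponentsWithStats((t['frame'].max(2)[y0:y1,x0:x1]<60).astype(np.uint8))
for i in range(1,n):
    if st[i,4]>15: u,v=c[i]+[x0,y0]; print(np.round([u,v],1),st[i],'depth pt',bydepth(t,u,v).round(1),'z144',onz(t,u,v,144).round(1))
print(env.state()['force'],env.state()['time_s'])
E
```

```text
[251.1 200.9] [ 38  24  17  15 208] depth pt [508.4  12.5 143.3] z144 [508.4  12.4 144. ]
[276.5 209.1] [67 35 10  9 78] depth pt [492.6 -42.  144.3] z144 [492.6 -42.  144. ]
[-0.46016576  0.3719341   0.04236882] 12.25
```

View pics/f6.png

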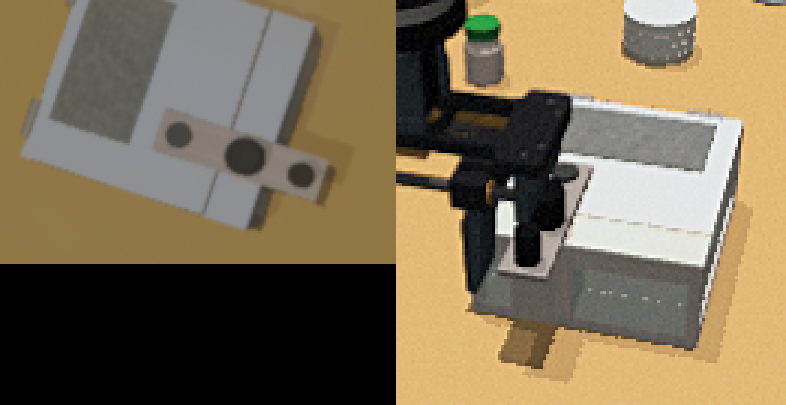

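```bash
python3 -c "
from h import *
print(env.job_done())"
```

```text
the job is handed in; nothing more can be done
None
```

I swung the latch bar through about 0.77 rad by its knob. I then took the longer black pin, the one with its head top at about 106 mm against 80 mm for the other. I lowered it through both holes, released it, pulled the arm clear and handed the job in at about 12.3 s.

- **Latch:** the knob measured at (492.6, -42.0) mm, against (491.8, -41.1) expected at angle 0, so the bar is well within 0.1 rad of lined up.
- **Pin height:** the head top is at 143–144 mm, against 144 mm expected for the head resting on the bar. It entered with no notable contact force.
- **Pin position:** the head centre measured about 4.5 mm from the rim hole's axis. That is within the 13 mm limit but more than the 1 mm or so the gripper pose suggested. Clearance in the hole, or the side of the head showing in the top view, could explain the difference.
- **Not measured:** I did not measure the pin's tilt after release. In the last top view it looks flat on the bar; in the last side view the gripper partly hid it.

The short pin and the purple look-alikes were not touched.

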